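Hold a plug-in module in the ioniser slot

ROBOT

A 6-joint arm with a two-finger parallel gripper is mounted at the origin on the work surface. World frame = base frame: x ahead of the robot, y to its left, z up, the work surface at z = 0. Lengths are in m, angles in rad, forces in N, time in s.
With the tool pointing down it reaches from about 0.275 to 0.85 m from the base axis. Payload 5.2 kg.
Tool frame: the origin (TCP) lies on the centre line of the jaws, within the pads' length; the fingertips stand robot.tip_reach ahead of it and the grasp point (between the pads) lies 3 mm ahead of it (robot.tip_reach is the distance from the TCP to the fingertips, in m); z points along the fingers, y is the direction in which the jaws open and shut (so a half turn about z gives the same grasp; the last joint's range is limited). The gripper opens to 85 mm and grips with 20 to 120 N. Pads are 22 mm wide; open, the fingers measure 114 mm over their backs; the gripper's body (76 mm by 85 mm) begins 54 mm behind the grasp point. The pads swing forward as they close: fully open they stand 13 mm farther back than shut.
Start: joints at [0.999, 0.259, 1.535, -0, 1.348, -0.203], TCP at [0.198, 0.513, 0.253] pointing down, gripper open.
Joint ranges: [-3.14, 3.14], [-0.91, 2.08], [0.19, 2.58], [-1.22, 4.36], [0.22, 2.71], [-3.12, 3.12]. Speed limits (rad/s): [2.57, 2.57, 3.14, 3.14, 3.14, 3.14].

INTERFACE

Orientations are given as a unit quaternion [w, x, y, z].
In Python, from plant import robot gives the robot as it stands. The module is installed in compiled form; this text tells all that it offers.
- The arm moves only by the tool drive_tool, never from a script. Its argument "increments" is one flat list of numbers, 4 for each row, row after row: the shift along the tool's x, y, z in units of 40 mm (1.0 is 40 mm), then the turn about the tool's z in degrees. In form: [tx, ty, tz, roll, tx, ty, tz, roll, ...]. A call has exactly 5 rows; each row shifts and turns the commanded pose from where the row before left it, along the tool's axes as they then stand; what a row does not reach is not made up. A row lasts 1/12 s, in which the tool goes at most 41.7 mm and 7.16 degrees, less where a joint would pass 70% of its speed; a pose out of reach is approached as far as the arm can. A call is refused whole if a number of a shift passes 1 or a number of a turn 7.16, either way. A call with a gripper value outside its range is refused whole. "hand" is the finger opening in mm, from 0 to 85.4, set as the call begins (left out, the last holds). The fingers move at their own pace and stop on an object; "force" is the grip in N (left out, the last holds). Time passes only in rows, so rows that do not move let the fingers close, or fill a call up. It gives the time, the measured TCP pose, the force and the opening at its end, in the units of the state.
- robot.read_state(): the state, without advancing time (a new reading comes with each control period).
- robot.read_camera(name): name is "side" or "top"; returns a dict with "frame" (420x560x3 uint8, red, green, blue), "fx", "fy", "cx", "cy" (pixels), "extrinsics" (4x4, takes a point from world to camera coordinates). Camera axes: x right, y down, z forward; pixel columns grow to the right and rows downward; lengths in m; the calibration is good to about 2 mm. A picture is of the moment at which its call begins. There is no depth.
- robot.hand_in(): hands the job in, once; it reports no verdict.
Trained networks look in the newest picture that a camera, given by its name, has taken for a name from the list of things; names that differ only in an ending like _2 or _b are one class to them, and where a whole thing is asked for, a point or a joint stands for the part that bears it (a point fixed in the world has none). Each returns a list of dicts, best first, with "score" (0 to 1); they miss things now and then, are a little off and sometimes report something else, mostly with a low value. They report only what shows in the picture. A call takes as long as a camera call. They do not tell look-alikes from the thing itself.
- robot.silhouettes(camera, target): "region" (420x560 bool, what is visible of it) and "box" ([left, top, right, bottom] in pixels, round what is visible of it).
The state is a dict: "clock": time; "joints": joint angles; "dq": joint speeds; "joint_torque": joint torques, N m; "eef_pos": TCP position; "tool_rot": TCP orientation; "ft_force": force on the tool from outside, world axes, zero at the start; "torque": the same for the moment, N m; "grip_width": finger opening in m.
Only numpy, scipy, OpenCV 4.12 (cv2) and the standard library are available. Lean on these libraries where they do the work, as an engineer would, in place of code of your own. Each camera call takes 0.05 s, during which the arm holds its last target. There are 200 camera calls.

TASK

The module has to be discharged before assembly: first slide the black grip on the ioniser box all the way to its end stop so that the shutter under the slot is open, then take the module out of its stand, pass its lower end down through the slot in the box's lid and hold it there, upright and still, with about 40 mm of it inside. Finish while the gripper is still holding the module: do not let go, and do not let it rest on the box. Leave the capacitor, spool and bottle where they are.

Things in the scene. Friction and masses are not known exactly. Their poses are not given: they have to be found in the camera images.
- ioniser: Ioniser box, fixed: grey housing with aluminium lid, 150 mm (its x) by 200 mm (its y) by 100 mm high; origin at the centre of its underside, z up. Lid 8 mm thick, flat but for the slot's lips and the shutter grip; hollow, inner floor 4 mm above the bench. The slot is long along its x; the grip slides along its y. Stands left or right on the bench, turned up to 0.35 rad.
- slot (a point): Centre of the slot's mouth, in the plane of the lid's top, 100 mm above the bench, at x +25, y 0 mm in the box's frame; same axes. Slot 52 mm (x) by 12 mm (y), 8 mm deep: 2 mm more than the module's blade each way. Thin steel lips on its four sides rise about 4 mm and lean outward as a funnel. The closed shutter plate, just under the lid, blocks it.
- shutter (a joint): Travel of the shutter and its grip along the box's +y, m: 0 = closed, 0.055 = end stop, open (the slot is free from about 0.027). Starts between 0 and 0.012. About 2 N of friction plus a little damping; stays where it is left.
- shutter_grip (a point): Centre of the top face of the black shutter grip, an upright block 30 mm (box x) by 16 mm (box y), top 29 mm and underside 2 mm above the lid. Moves with the shutter: in the box's frame at x -45 mm, y -27.5 mm + joint value. Free 25 mm around; the slot's lips are 25 mm or more away towards box +x.
- module: Plug-in module, about 0.16 kg, upright in its stand: aluminium blade 50 mm (its x) by 10 mm (its y) whose lowest 10 mm are a black connector (46 x 8 mm); 75 mm tall together. On top a grey plastic head to grip, 40 (x) by 14 (y) by 28 mm tall, from 75 to 103 mm above the origin; too thick for the slot. Origin: centre of its lower end, z up. Same after half a turn.
- stand: Black stand block, fixed, 100 mm (its x) by 70 mm (its y) by 40 mm high, origin at the centre of its underside, z up. Its socket (53 by 13 mm, 30 mm deep, floor 10 mm above the bench) holds the module upright, axes parallel to the stand's. On the other side of the bench from the ioniser box, turned up to 0.6 rad.
- capacitor: Loose bystander: black can capacitor, 25 mm across, 42 mm tall, between box and stand. Origin at the centre of its underside.
- spool: Loose bystander: metal solder spool, 58 mm across, 46 mm tall, standing beyond the work. Origin at the centre of its underside.
- flux_bottle: Loose bystander: white bottle, 44 mm across, 110 mm tall, standing beyond the work. Origin at the centre of its underside.
Not all that is in view belongs to the job. What is meant by the module is not green, and is the larger of those in its own colour.

How it is judged:
By the outcome, as a careful person would: the job done as asked, in the order asked, and still so for the second after the job is handed in, while the arm keeps its last pose, push and grip.
It also fails if it takes over 61 s, if anything falls off the work surface, if the arm or the gripper's body presses on something with over 40 N, if the wrist force passes 120 N, or if a joint passes its speed limit or range.

## Working session

There is one attempt and no reset: what is moved stays moved. The work goes in short steps, Python scripts to look and compute and a tool call to move; the robot and the scene stay as the last step left them, time stands still between calls to the robot, and variables do not carry over. Pictures are saved under pics/ and viewed, about 8 in all and at most 12, crops included, and the job is handed in when it is done.

Besides the shell and the picture viewer there is one more tool, called by a JSON object that holds its "method" and its "body". drive_tool: Moves the arm, as the interface text tells. Its arguments: {"type":"object","properties":{"increments":{"type":"array","items":{"type":"number"}},"hand":{"type":"number"},"force":{"type":"number"}},"required":["increments"]}

```bash
mkdir -p pics
python3 - <<'E'
from plant import robot
import cv2,numpy as np
s=robot.read_state();print({k:np.round(v,3).tolist() for k,v in s.items()},robot.tip_reach)
for c in("side","top"):
    d=robot.read_camera(c);cv2.imwrite(f"pics/{c}0.png",d["frame"][:,:,::-1]);print(c,d["fx"],d["fy"],d["cx"],d["cy"],np.round(d["extrinsics"],4).tolist())
    for t in("ioniser","module","stand","shutter_grip","capacitor"):
        print(t,[(round(float(r["score"]),2),np.round(r["box"]).tolist()) for r in robot.silhouettes(c,t)])
E
```

```text
{'clock': 0.0, 'joints': [0.999, 0.259, 1.536, 0.0, 1.348, -0.203], 'dq': [0.0, -0.0, 0.0, -0.001, -0.001, 0.0], 'joint_torque': [-0.002, -44.604, -29.057, -0.001, 0.012, -0.0], 'eef_pos': [0.198, 0.513, 0.252], 'tool_rot': [-0.0, 0.183, 0.983, -0.001], 'ft_force': [-0.331, 0.029, -0.053], 'torque': [-0.026, -0.008, -0.088], 'grip_width': 0.085} 0.022
side 409.93259681980044 409.93259681980044 278.9083880323669 214.1541251152005 [[0.9804, -0.1968, -0.0132, -0.6037], [-0.1236, -0.5609, -0.8186, 0.1574], [0.1536, 0.8041, -0.5743, 0.6705], [0.0, 0.0, 0.0, 1.0]]
ioniser [(0.64, [210.0, 262.0, 378.0, 419.0])]
module [(0.86, [244.0, 190.0, 263.0, 222.0]), (0.84, [207.0, 156.0, 236.0, 190.0]), (0.8, [207.0, 182.0, 226.0, 238.0]), (0.64, [199.0, 175.0, 247.0, 210.0])]
stand [(0.66, [198.0, 175.0, 248.0, 211.0])]
shutter_grip [(0.98, [240.0, 317.0, 326.0, 353.0])]
capacitor [(0.62, [189.0, 249.0, 210.0, 271.0])]
top 382.98089609117204 382.98089609117204 276.8077191529544 205.36920672933616 [[-0.0168, -0.9998, 0.0048, 0.0185], [-0.9802, 0.0155, -0.1972, 0.6161], [0.1971, -0.008, -0.9803, 0.7869], [0.0, 0.0, 0.0, 1.0]]
ioniser [(0.83, [334.0, 180.0, 448.0, 263.0])]
module [(0.91, [170.0, 231.0, 182.0, 259.0]), (0.64, [221.0, 245.0, 245.0, 266.0]), (0.64, [212.0, 146.0, 242.0, 173.0])]
stand [(0.68, [164.0, 225.0, 201.0, 272.0])]
shutter_grip [(0.82, [390.0, 199.0, 418.0, 248.0]), (0.43, [212.0, 145.0, 240.0, 170.0])]
capacitor [(0.45, [276.0, 268.0, 288.0, 281.0]), (0.22, [211.0, 146.0, 240.0, 173.0])]
```

View pics/side0.png

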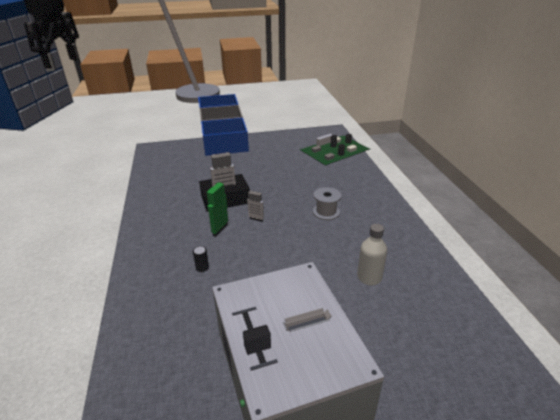

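View pics/top0.png

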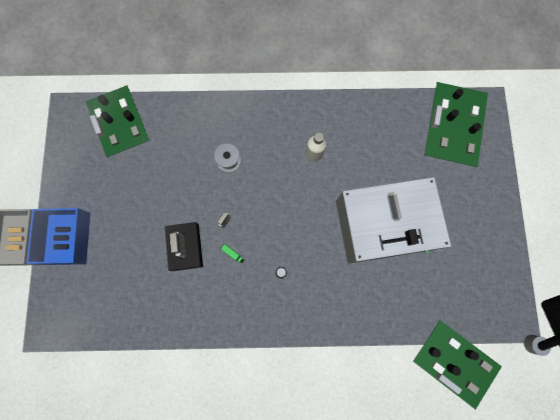

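The side view shows the stand with the light module at about (222,180), with a green look-alike at (217,208) and a small grey one at (256,206). The box has its slot at (306,318) and grip at (257,340). In the top view the stand is at (183,245), the box at (395,220), the slot at (394,207) and the grip at (412,237). Next I fit the poses.

```bash
cat > h.py <<'E'
import cv2,numpy as np
from scipy.optimize import minimize
def proj(d,P):
    P=np.c_[np.asarray(P,float),np.ones(len(P))]@np.asarray(d["extrinsics"])[:3].T
    return np.c_[d["fx"]*P[:,0]/P[:,2]+d["cx"],d["fy"]*P[:,1]/P[:,2]+d["cy"]]
def cub(cx,cy,lx,ly,z0,z1):
    return np.array([[cx+a*lx/2,cy+b*ly/2,z] for a in(-1,1) for b in(-1,1) for z in(z0,z1)])
def place(P,q):
    c,s=np.cos(q[2]),np.sin(q[2]);return np.c_[q[0]+c*P[:,0]-s*P[:,1],q[1]+s*P[:,0]+c*P[:,1],P[:,2]]
K=4
def mask(d,parts,q):
    m=np.zeros((420*K,560*K),np.uint8)
    for P in parts:
        u=(proj(d,place(P,q))+.5)*K-.5
        cv2.fillConvexPoly(m,cv2.convexHull(np.round(u*16).astype(np.int32)),1,shift=4)
    return m.astype(bool)
def fit(views,parts,q0,n=2):
    V=[(d,cv2.resize(r.astype(np.float32),(560*K,420*K),interpolation=cv2.INTER_LINEAR)>.5) for d,r in views]
    def f(q):
        t=0
        for d,r in V:
            m=mask(d,parts,q);t+=1-(m&r).sum()/((m|r).sum())
        return t/len(V)
    q=np.array(q0,float)
    for k in range(n):
        st=[.015,.004][min(k,1)]
        r=minimize(f,q,method="Nelder-Mead",options=dict(initial_simplex=np.array([q]+[q+e for e in np.diag([st,st,st*8])]),xatol=1e-4,fatol=1e-5,maxiter=90));q=r.x
    return q,r.fun
def ray(d,u,z):
    E=np.asarray(d["extrinsics"]);R=E[:3,:3];o=-R.T@E[:3,3];v=R.T@[(u[0]-d["cx"])/d["fx"],(u[1]-d["cy"])/d["fy"],1]
    return o+v*(z-o[2])/v[2]
E
cat > m1.py <<'E'
from plant import robot
from h import *
D={};M={}
for c in("side","top"):
    D[c]=robot.read_camera(c)
    for t in("ioniser","module","stand","shutter_grip","capacitor"): M[c,t]=[(r["box"],r["region"]) for r in robot.silhouettes(c,t)]
near=lambda c,t,u:min(M[c,t],key=lambda r:np.hypot((r[0][0]+r[0][2])/2-u[0],(r[0][1]+r[0][3])/2-u[1]))[1]
box=[cub(0,0,.15,.2,0,.1)]
b0=ray(D["top"],(396,218),.1)
vb={c:(D[c],near(c,"ioniser",u)) for c,u in(("side",(294,340)),("top",(391,221)))}
for n,v in(("both",list(vb.values())),("top",[vb["top"]]),("side",[vb["side"]])):
    q,e=fit(v,box,[b0[0],b0[1],.08]);print("box",n,q.round(4),round(e,3))
    if n=="both":qb=q
s0=ray(D["top"],(184,246),.04)
st=[cub(0,0,.1,.07,0,.04)];mo=[cub(0,0,.05,.01,.04,.085),cub(0,0,.04,.014,.085,.113)]
vs=[];vm={}
for c,u,w in(("side",(223,193),(221,173)),("top",(182,248),(176,245))):
    m=near(c,"module",w);vm[c]=(D[c],m);vs.append((D[c],near(c,"stand",u)|m))
q,e=fit(vs,st+mo,[s0[0],s0[1],.05]);qs=q;print("stand",q.round(4),round(e,3))
# module only (upper part)
for n,v in(("both",list(vm.values())),("top",[vm["top"]])):
    q,e=fit(v,mo,qs);print("mod",n,q.round(4),round(e,3))
for c in D:
    im=D[c]["frame"][:,:,::-1].copy();S=3;im=cv2.resize(im,None,fx=S,fy=S,interpolation=cv2.INTER_CUBIC)
    def dr(P,q,col):
        u=(proj(D[c],place(P,q))+.5)*S;h=cv2.convexHull(u.astype(np.int32));cv2.polylines(im,[h],True,col,1)
    dr(box[0],qb,(0,0,255));dr(cub(.025,0,.052,.012,.1,.1),qb,(0,255,0));dr(cub(-.045,-.0275,.03,.016,.129,.129),qb,(255,0,255))
    for z in(.1,):dr(cub(0,0,.15,.2,z,z),qb,(255,255,0))
    for P in st+mo:dr(P,qs,(0,0,255))
    a,b=((200,140,280,240),(210,260,385,420)) if c=="side" else((155,215,255,280),(330,170,455,270))
    A=im[a[1]*S:a[3]*S,a[0]*S:a[2]*S];B=im[b[1]*S:b[3]*S,b[0]*S:b[2]*S]
    H=max(A.shape[0],B.shape[0]);cv2.imwrite(f"pics/fit_{c}.png",np.hstack([cv2.copyMakeBorder(x,0,H-x.shape[0],0,5,0) for x in(A,B)]))
E
python3 m1.py
```

```text
box both [ 0.5791 -0.2411  0.1395] 0.022
box top [ 0.5773 -0.2407  0.134 ] 0.024
box side [ 0.5798 -0.2414  0.1463] 0.007
stand [0.534  0.2219 0.1241] 0.166
mod both [0.5334 0.2209 0.1067] 0.129
mod top [0.5323 0.2208 0.1131] 0.063
```

View pics/fit_side.png

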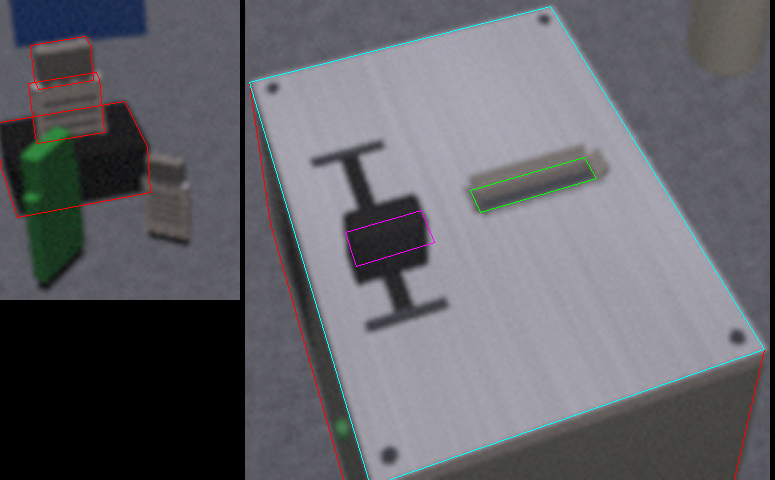

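View pics/fit_top.png

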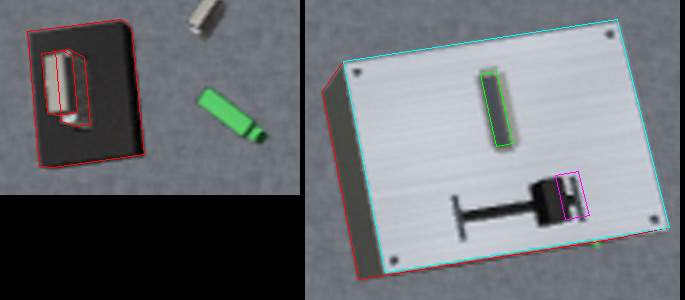

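Box fit is good in both views. In the top view the grip lies about 12 mm from the predicted closed position, so the joint starts near 0.01. I first turn the tool so its y lies along the box's y, with the jaws shut for pushing.

{"method": "drive_tool", "body": {"increments": [0, 0, 0, -5.8, 0, 0, 0, -5.8, 0, 0, 0, -5.8, 0, 0, 0, -5.8, 0, 0, 0, -5.8], "hand": 0, "force": 40}}

```text
clock: 1.62
eef_pos: [0.1982, 0.513, 0.2533]
tool_rot: [-0.0, -0.071, 0.997, -0.0]
ft_force: [0.6, -0.5, 0.7]
grip_width: 0.0258
```

```bash
cat > g.py <<'E'
# delta from the measured pose to a target, in tool axes and 40 mm units
import sys,numpy as np
from plant import robot
from scipy.spatial.transform import Rotation as Ro
B=np.array([.579,-.241,.1395])
def b2w(x,y):c,s=np.cos(B[2]),np.sin(B[2]);return B[0]+c*x-s*y,B[1]+s*x+c*y
def go(p,yaw):
    s=robot.read_state();w,x,y,z=s["tool_rot"];R=Ro.from_quat([x,y,z,w]).as_matrix()
    a=np.arctan2(R[1,1],R[0,1]);print("t",round(s["clock"],2),"pos",np.round(s["eef_pos"],4),"yaw",round(np.degrees(a),2),"F",np.round(s["ft_force"],1),"M",np.round(s["torque"],2),"w",round(s["grip_width"],4),"tip",round(float(robot.tip_reach),4),"tilt",R[:2,2].round(4))
    print("units",(R.T@(np.array(p)-s["eef_pos"])/.04).round(3),"roll",round(-(((np.degrees(yaw-a)+90)%180)-90),2))
E
python3 -c "
from g import *
go((*b2w(-.045,-.057),.25),B[2]+np.pi/2)"
```

```text
t 1.62 pos [0.1982 0.513  0.2533] yaw 98.16 F [ 0.6 -0.5  0.7] M [-0.06  0.    0.02] w 0.0258 tip 0.022 tilt [-0. -0.]
units [ -5.619 -21.433   0.083] roll 0.16
```

{"method": "drive_tool", "body": {"increments": [-0.22, -0.86, 0, 0, -0.22, -0.86, 0, 0, -0.22, -0.86, 0, 0, -0.22, -0.86, 0, 0, -0.22, -0.86, 0, 0]}}

```text
clock: 2.03
eef_pos: [0.2655, 0.3473, 0.2533]
tool_rot: [0.0, -0.069, 0.998, 0.0]
ft_force: [0.7, 0.9, 0.6]
grip_width: 0.0004
```

{"method": "drive_tool", "body": {"increments": [-0.22, -0.86, 0, 0, -0.22, -0.86, 0, 0, -0.22, -0.86, 0, 0, -0.22, -0.86, 0, 0, -0.22, -0.86, 0, 0]}}

```text
clock: 2.45
eef_pos: [0.3328, 0.1828, 0.2536]
tool_rot: [0.0, -0.069, 0.998, 0.0]
ft_force: [0.7, 0.6, -0.4]
grip_width: 0.0002
```

{"method": "drive_tool", "body": {"increments": [-0.22, -0.86, 0, 0, -0.22, -0.86, 0, 0, -0.22, -0.86, 0, 0, -0.22, -0.86, 0, 0, -0.22, -0.86, 0, 0]}}

```text
clock: 2.87
eef_pos: [0.4, 0.0182, 0.2536]
tool_rot: [0.0, -0.068, 0.998, -0.0]
ft_force: [1.1, 1.6, -0.3]
grip_width: 0.0001
```

{"method": "drive_tool", "body": {"increments": [-0.22, -0.86, 0, 0, -0.22, -0.86, 0, 0, -0.22, -0.86, 0, 0, -0.22, -0.86, 0, 0, -0.22, -0.86, 0, 0]}}

```text
clock: 3.28
eef_pos: [0.4672, -0.1463, 0.2534]
tool_rot: [0.0, -0.068, 0.998, -0.0]
ft_force: [0.5, 0.6, -0.1]
grip_width: -0.0003
```

{"method": "drive_tool", "body": {"increments": [-0.22, -0.86, 0, 0, -0.22, -0.86, 0, 0, -0.22, -0.86, 0, 0, -0.22, -0.86, 0, 0, 0, 0, 0, 0]}}

```text
clock: 3.7
eef_pos: [0.522, -0.2821, 0.2523]
tool_rot: [0.0, -0.067, 0.998, -0.002]
ft_force: [-0.2, -0.2, 0.6]
grip_width: 0.0002
```

```bash
python3 -c "
from g import *
go((*b2w(-.045,-.057),.13),B[2]+np.pi/2)"
```

```text
t 3.7 pos [ 0.522  -0.2821  0.2523] yaw 97.65 F [-0.2 -0.2  0.6] M [ 0.02  0.07 -0.04] w 0.0002 tip 0.022 tilt [ 0.0009 -0.003 ]
units [-0.431 -0.594  3.06 ] roll -0.34
```

{"method": "drive_tool", "body": {"increments": [-0.43, -0.59, 0, 0, 0, 0, 0.6, 0, 0, 0, 0.8, 0, 0, 0, 0.8, 0, 0, 0, 0.5, 0]}}

```text
clock: 4.12
eef_pos: [0.5395, -0.2957, 0.142]
tool_rot: [-0.001, -0.069, 0.998, 0.001]
ft_force: [-0.4, 0.9, -0.6]
grip_width: 0.0003
```

{"method": "drive_tool", "body": {"increments": [0, 0, 0.32, 0, 0, 0, 0, 0, 0, 0, 0, 0, 0, 0, 0, 0, 0, 0, 0, 0]}}

```text
clock: 4.53
eef_pos: [0.5416, -0.2974, 0.1343]
tool_rot: [0.001, -0.069, 0.998, -0.001]
ft_force: [0.8, 0.1, 0.3]
grip_width: 0.0006
```

Run:
```python
from g import *
import cv2
from h import *
go((*b2w(-.045,.005),.13),B[2]+np.pi/2)
o=[]
for c,(x,y) in(("side",(210,255)),("top",(330,165))):
    d=robot.read_camera(c);o.append(cv2.resize(d["frame"][y:y+125,x:x+130,::-1],None,fx=3,fy=3,interpolation=cv2.INTER_CUBIC))
cv2.imwrite("pics/push0.png",np.hstack(o))
```

```text
t 4.53 pos [ 0.5416 -0.2974  0.1343] yaw 97.88 F [0.8 0.1 0.3] M [-0.01  0.03 -0.03] w 0.0006 tip 0.022 tilt [ 0.0023 -0.0019]
units [0.006 1.392 0.103] roll -0.12
```

View pics/push0.png

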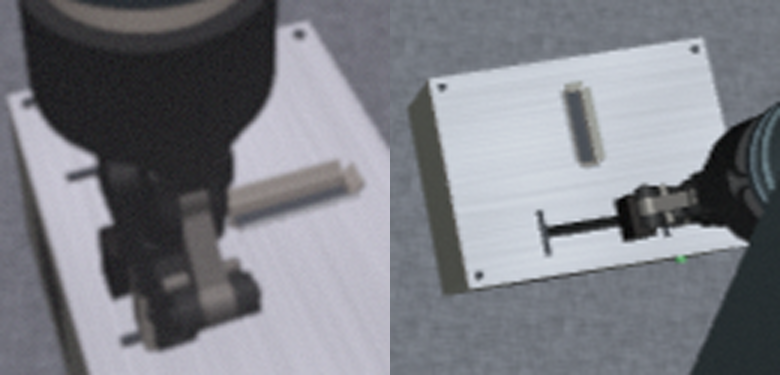

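The shut fingers are right behind the grip, at (150,310) in the side crop and (650,200) in the top crop. Pushing towards box +y.

{"method": "drive_tool", "body": {"increments": [0, 0.22, 0, 0, 0, 0.22, 0, 0, 0, 0.22, 0, 0, 0, 0.22, 0, 0, 0, 0.22, 0, 0]}}

```text
clock: 5.05
eef_pos: [0.5349, -0.2525, 0.1331]
tool_rot: [0.0, -0.069, 0.998, -0.001]
ft_force: [0.4, -1.9, 1.7]
grip_width: 0.0001
```

{"method": "drive_tool", "body": {"increments": [0, 0.1, 0, 0, 0, 0.08, 0, 0, 0, 0.05, 0, 0, 0, 0.03, 0, 0, 0, 0, 0, 0]}}

```text
clock: 5.47
eef_pos: [0.5332, -0.2427, 0.1324]
tool_rot: [-0.0, -0.069, 0.998, 0.0]
ft_force: [0.8, -1.3, 0.0]
grip_width: -0.0
```

```bash
python3 -c "
from g import *
go((*b2w(-.045,.005),.13),B[2]+np.pi/2)"
```

```text
t 5.47 pos [ 0.5332 -0.2427  0.1324] yaw 97.87 F [ 0.8 -1.3  0. ] M [-0.07 -0.05 -0.02] w -0.0 tip 0.022 tilt [-0.0003  0.0004]
units [-0.014  0.009  0.059] roll -0.12
```

{"method": "drive_tool", "body": {"increments": [0, 0.05, 0, 0, 0, 0.05, 0, 0, 0, 0.05, 0, 0, 0, 0.03, 0, 0, 0, 0, 0, 0]}}

```text
clock: 5.88
eef_pos: [0.533, -0.2409, 0.1326]
tool_rot: [0.001, -0.068, 0.998, -0.004]
ft_force: [1.2, -17.7, -5.4]
grip_width: -0.0
```

{"method": "drive_tool", "body": {"increments": [0, 0.04, 0, 0, 0, 0.03, 0, 0, 0, 0.02, 0, 0, 0, 0, 0, 0, 0, 0, 0, 0]}}

```text
clock: 6.3
eef_pos: [0.533, -0.2406, 0.1328]
tool_rot: [0.001, -0.068, 0.998, -0.007]
ft_force: [0.7, -25.5, -8.2]
grip_width: -0.0001
```

At the end stop: the force has climbed to 25 N and motion has stopped. I back off and rise.

{"method": "drive_tool", "body": {"increments": [0, -0.4, 0, 0, 0, -0.4, 0, 0, 0, 0, -0.5, 0, 0, 0, -0.9, 0, 0, 0, -0.9, 0], "hand": 50}}

```text
clock: 6.72
eef_pos: [0.535, -0.2634, 0.2234]
tool_rot: [-0.002, -0.068, 0.998, 0.002]
ft_force: [1.2, -0.9, 0.2]
grip_width: 0.0499
```

{"method": "drive_tool", "body": {"increments": [0, 0, -0.7, 0, 0, 0.8, 0, 0, 0, 0.9, 0, 0, 0, 0.9, 0, 0, 0, 0.9, 0, 0]}}

```text
clock: 7.13
eef_pos: [0.5163, -0.1239, 0.2521]
tool_rot: [-0.001, -0.068, 0.998, 0.001]
ft_force: [-0.1, -0.0, -0.0]
grip_width: 0.0501
```

```bash
python3 -c "
from g import *
go((.533,.221,.25),.11+np.pi/2)"
```

```text
t 7.13 pos [ 0.5163 -0.1239  0.2521] yaw 97.8 F [-0.1 -0.  -0. ] M [0.03 0.03 0.  ] w 0.0501 tip 0.022 tilt [-0.0013  0.0017]
units [-1.585  8.485  0.068] roll 1.5
```

{"method": "drive_tool", "body": {"increments": [-0.15, 0.83, 0, 0.3, -0.15, 0.83, 0, 0.3, -0.15, 0.83, 0, 0.3, -0.15, 0.83, 0, 0.3, -0.15, 0.83, 0, 0.3]}}

```text
clock: 7.55
eef_pos: [0.5252, 0.045, 0.2522]
tool_rot: [-0.001, -0.055, 0.998, 0.001]
ft_force: [0.9, -0.2, 0.5]
grip_width: 0.05
```

{"method": "drive_tool", "body": {"increments": [-0.15, 0.83, 0, 0, -0.15, 0.83, 0, 0, -0.15, 0.83, 0, 0, -0.15, 0.83, 0, 0, -0.15, 0.4, 0, 0]}}

```text
clock: 7.97
eef_pos: [0.5379, 0.1982, 0.252]
tool_rot: [-0.001, -0.057, 0.998, 0.001]
ft_force: [-0.1, 0.8, -0.4]
grip_width: 0.05
```

{"method": "drive_tool", "body": {"increments": [0, 0, 0, 0, 0, 0, 0, 0, 0, 0, 0, 0, 0, 0, 0, 0, 0, 0, 0, 0]}}

```text
clock: 8.38
eef_pos: [0.5391, 0.1931, 0.2525]
tool_rot: [-0.0, -0.055, 0.999, -0.0]
ft_force: [0.0, -1.0, 0.4]
grip_width: 0.05
```

Run:
```python
from g import *
from h import *
go((.533,.221,.103),.11+np.pi/2)
# shutter joint: fit of the grip in the side and top masks
V=[]
for c in("side","top"):
    d=robot.read_camera(c);r=robot.silhouettes(c,"shutter_grip")
    print(c,[(round(float(x["score"]),2),np.round(x["box"]).tolist()) for x in r[:2]])
    im=cv2.resize(d["frame"][:,:,::-1],None,fx=3,fy=3,interpolation=cv2.INTER_CUBIC)
    for j,col in((.055,(0,255,0)),(.045,(0,0,255))):
        u=(proj(d,place(cub(-.045,-.0275+j,.03,.016,.129,.129),B))+.5)*3;cv2.polylines(im,[cv2.convexHull(u.astype(np.int32))],True,col,1)
    x,y=((210,255),(330,165))[c=="top"];V.append(im[y*3:y*3+375,x*3:x*3+390])
cv2.imwrite("pics/open.png",np.hstack(V))
```

```text
t 8.38 pos [0.5391 0.1931 0.2525] yaw 96.27 F [ 0.  -1.   0.4] M [ 0.01  0.02 -0.05] w 0.05 tip 0.022 tilt [-0.0004 -0.0002]
units [0.074 0.71  3.737] roll -0.03
side [(0.97, [233.0, 296.0, 259.0, 324.0])]
top [(0.58, [385.0, 235.0, 395.0, 248.0])]
```

View pics/open.png

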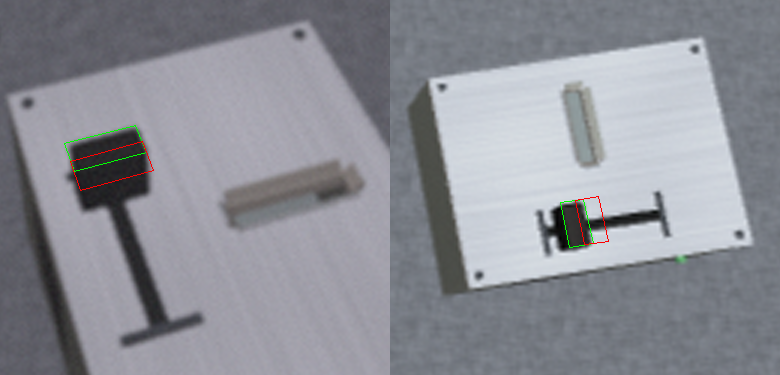

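The grip matches the 0.055 outline (green) in both views, at (108,150) and (573,225), and the slot now shows light. I move over the module and down.

{"method": "drive_tool", "body": {"increments": [0.07, 0.71, 0, 0, 0, 0, 0.6, 0, 0, 0, 0.8, 0, 0, 0, 0.8, 0, 0, 0, 0.6, 0]}}

```text
clock: 9.0
eef_pos: [0.5323, 0.222, 0.1384]
tool_rot: [-0.001, -0.056, 0.998, -0.0]
ft_force: [-0.2, 0.4, 0.6]
grip_width: 0.0504
```

{"method": "drive_tool", "body": {"increments": [0, 0, 0.5, 0, 0, 0, 0.35, 0, 0, 0, 0, 0, 0, 0, 0, 0, 0, 0, 0, 0]}}

```text
clock: 9.42
eef_pos: [0.534, 0.2223, 0.1076]
tool_rot: [0.001, -0.055, 0.998, 0.0]
ft_force: [0.4, -0.7, -0.5]
grip_width: 0.0498
```

Run:
```python
from g import *
from h import *
go((.533,.221,.103),.11+np.pi/2)
V=[]
for c,(x,y) in(("side",(180,130)),("top",(130,190))):
    d=robot.read_camera(c);V.append(cv2.resize(d["frame"][y:y+100,x:x+100,::-1],None,fx=4,fy=4,interpolation=cv2.INTER_CUBIC))
cv2.imwrite("pics/grasp0.png",np.hstack(V))
```

```text
t 9.42 pos [0.534  0.2223 0.1076] yaw 96.36 F [ 0.4 -0.7 -0.5] M [-0.02  0.01  0.05] w 0.0498 tip 0.022 tilt [0.0017 0.0003]
units [ 0.029 -0.029  0.115] roll 0.05
```

View pics/grasp0.png

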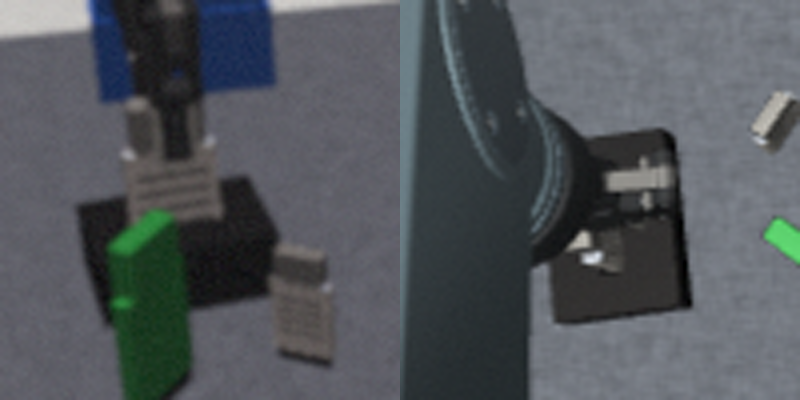

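Run:
```python
from g import *
from h import *
q=(.533,.221,.11)
for c,(x,y) in(("side",(180,130)),("top",(130,190))):
    d=robot.read_camera(c);im=cv2.resize(d["frame"][y:y+100,x:x+100,::-1],None,fx=4,fy=4,interpolation=cv2.INTER_CUBIC)
    f=lambda P:((proj(d,P)-[x,y]+.5)*4).round().astype(int)
    t=np.array([[0,-.025,.09],[0,-.04,.09],[0,-.025,.11],[0,-.04,.13]]);print(c,"finger pts",f(place(t,(.534,.2223,.11))).tolist())
    print("head top",f(place(cub(0,0,.04,.014,.113,.113),q)).tolist(),"blade bottom",f(place(cub(0,0,.05,.01,.04,.04),q)).tolist(),"bladetop",f(place(cub(0,0,.05,.01,.085,.085),q)).tolist())
    print("stand top",f(place(cub(0,0,.1,.07,.04,.04),q)).tolist())
```

```text
side finger pts [[174, 161], [179, 174], [170, 126], [172, 104]]
head top [[123, 113], [123, 113], [119, 102], [119, 102], [199, 102], [199, 102], [193, 90], [193, 90]] blade bottom [[128, 233], [128, 233], [125, 224], [125, 224], [218, 218], [218, 218], [214, 209], [214, 209]] bladetop [[119, 160], [119, 160], [116, 152], [116, 152], [211, 146], [211, 146], [207, 137], [207, 137]]
stand top [[91, 269], [91, 269], [72, 205], [72, 205], [275, 237], [275, 237], [245, 177], [245, 177]]
top finger pts [[232, 207], [260, 204], [223, 203], [244, 195]]
head top [[192, 248], [192, 248], [164, 251], [164, 251], [186, 170], [186, 170], [158, 173], [158, 173]] blade bottom [[222, 268], [222, 268], [204, 270], [204, 270], [215, 178], [215, 178], [197, 181], [197, 181]] bladetop [[202, 262], [202, 262], [183, 265], [183, 265], [195, 168], [195, 168], [176, 170], [176, 170]]
stand top [[280, 306], [280, 306], [152, 323], [152, 323], [264, 128], [264, 128], [140, 143], [140, 143]]
```

In the side crop the near finger at about (178,160) sits on the head's centre, with head and finger shifted alike by about 1 px from prediction. I lower slightly and close.

{"method": "drive_tool", "body": {"increments": [0, 0, 0.1, 0, 0, 0, 0, 0, 0, 0, 0, 0, 0, 0, 0, 0, 0, 0, 0, 0]}}

```text
clock: 10.03
eef_pos: [0.5332, 0.2223, 0.1025]
tool_rot: [-0.0, -0.056, 0.998, 0.0]
ft_force: [-0.2, 0.2, -0.2]
grip_width: 0.05
```

{"method": "drive_tool", "body": {"increments": [0, 0, 0, 0, 0, 0, 0, 0, 0, 0, 0, 0, 0, 0, 0, 0, 0, 0, 0, 0], "hand": 5, "force": 60}}

```text
clock: 10.45
eef_pos: [0.5333, 0.2222, 0.1026]
tool_rot: [0.0, -0.056, 0.998, -0.0]
ft_force: [0.3, -1.0, 0.6]
grip_width: 0.0135
```

{"method": "drive_tool", "body": {"increments": [0, 0, 0, 0, 0, 0, 0, 0, 0, 0, 0, 0, 0, 0, 0, 0, 0, 0, 0, 0]}}

```text
clock: 10.87
eef_pos: [0.5333, 0.2222, 0.1026]
tool_rot: [0.0, -0.056, 0.998, -0.0]
ft_force: [0.2, 0.6, 1.1]
grip_width: 0.0135
```

{"method": "drive_tool", "body": {"increments": [0, 0, -0.2, 0, 0, 0, -0.5, 0, 0, 0, -0.8, 0, 0, 0, -0.8, 0, 0, 0, -0.8, 0]}}

```text
clock: 11.28
eef_pos: [0.5324, 0.2222, 0.2276]
tool_rot: [-0.001, -0.056, 0.998, -0.0]
ft_force: [0.5, 0.7, -1.3]
grip_width: 0.0131
```

{"method": "drive_tool", "body": {"increments": [0, 0, -0.6, 0, 0, -0.4, 0, 0, 0, -0.8, 0, 0, 0, -0.8, 0, 0, 0, -0.8, 0, 0]}}

```text
clock: 11.7
eef_pos: [0.5451, 0.1103, 0.2509]
tool_rot: [-0.0, -0.056, 0.998, 0.0]
ft_force: [0.2, -1.0, -1.0]
grip_width: 0.0131
```

```bash
python3 -c "
from g import *
go((*b2w(.025,0),.25),B[2]+np.pi/2)"
```

```text
t 11.7 pos [0.5451 0.1103 0.2509] yaw 96.46 F [ 0.2 -1.  -1. ] M [-0.   -0.02  0.01] w 0.0131 tip 0.022 tilt [-0.0001  0.0001]
units [-0.478 -8.805  0.022] roll -1.53
```

{"method": "drive_tool", "body": {"increments": [-0.05, -0.83, 0, -0.3, -0.05, -0.83, 0, -0.3, -0.05, -0.83, 0, -0.3, -0.05, -0.83, 0, -0.3, -0.05, -0.83, 0, -0.3]}}

```text
clock: 12.12
eef_pos: [0.5753, -0.054, 0.2507]
tool_rot: [-0.0, -0.069, 0.998, 0.0]
ft_force: [1.0, 0.6, -1.2]
grip_width: 0.0131
```

{"method": "drive_tool", "body": {"increments": [0, -0.83, 0, 0, 0, -0.83, 0, 0, 0, -0.83, 0, 0, 0, -0.7, 0, 0, 0, -0.4, 0, 0]}}

```text
clock: 12.53
eef_pos: [0.5951, -0.198, 0.2503]
tool_rot: [-0.0, -0.067, 0.998, -0.0]
ft_force: [-0.1, 0.6, -1.3]
grip_width: 0.0128
```

{"method": "drive_tool", "body": {"increments": [0, 0, 0, 0, 0, 0, 0, 0, 0, 0, 0, 0, 0, 0, 0, 0, 0, 0, 0, 0]}}

```text
clock: 12.95
eef_pos: [0.5953, -0.1932, 0.2508]
tool_rot: [0.0, -0.07, 0.998, 0.0]
ft_force: [0.3, -0.4, -1.3]
grip_width: 0.0131
```

```bash
python3 -c "
from g import *
go((*b2w(.025,0),.203),B[2]+np.pi/2)"
```

```text
t 12.95 pos [ 0.5953 -0.1932  0.2508] yaw 97.98 F [ 0.3 -0.4 -1.3] M [-0.06  0.01  0.01] w 0.0131 tip 0.022 tilt [0.     0.0004]
units [-0.055 -1.127  1.193] roll -0.02
```

{"method": "drive_tool", "body": {"increments": [-0.05, -0.6, 0, 0, 0, -0.53, 0, 0, 0, 0, 0.4, 0, 0, 0, 0.4, 0, 0, 0, 0.3, 0]}}

```text
clock: 13.37
eef_pos: [0.6034, -0.2385, 0.2056]
tool_rot: [-0.0, -0.069, 0.998, 0.0]
ft_force: [-0.3, -0.6, -2.3]
grip_width: 0.0132
```

{"method": "drive_tool", "body": {"increments": [0, 0, 0.1, 0, 0, 0, 0, 0, 0, 0, 0, 0, 0, 0, 0, 0, 0, 0, 0, 0]}}

```text
clock: 13.78
eef_pos: [0.6041, -0.2394, 0.2038]
tool_rot: [0.001, -0.069, 0.998, -0.001]
ft_force: [0.6, -0.1, -1.1]
grip_width: 0.0131
```

```bash
cat > look.py <<'E'
import sys
from g import *
from h import *
go((*b2w(.025,0),.203),B[2]+np.pi/2)
s=robot.read_state();p=s["eef_pos"];V=[]
for c,(x,y) in(("side",(250,255)),("top",(330,165))):
    d=robot.read_camera(c);im=cv2.resize(d["frame"][y:y+100,x:x+100,::-1],None,fx=4,fy=4,interpolation=cv2.INTER_CUBIC);raw=im.copy()
    def dr(P,q,col):
        u=((proj(d,place(P,q))-[x,y]+.5)*4*16).round().astype(np.int32);cv2.polylines(im,[cv2.convexHull(u)],True,col,1,cv2.LINE_AA,4)
    dr(cub(.025,0,.052,.012,.1,.1),B,(0,255,0))
    z=p[2]-.0926;dr(cub(0,0,.05,.01,z+.01,z+.075),(p[0],p[1],B[2]),(0,0,255));dr(cub(0,0,.046,.008,z,z),(p[0],p[1],B[2]),(0,0,255))
    V.append(im)
cv2.imwrite(sys.argv[1],np.hstack(V))
E
python3 look.py pics/pre.png
```

```text
t 13.78 pos [ 0.6041 -0.2394  0.2038] yaw 97.89 F [ 0.6 -0.1 -1.1] M [ 0.01 -0.04  0.01] w 0.0131 tip 0.022 tilt [ 0.0019 -0.0011]
units [0.002 0.047 0.021] roll -0.1
```

View pics/pre.png

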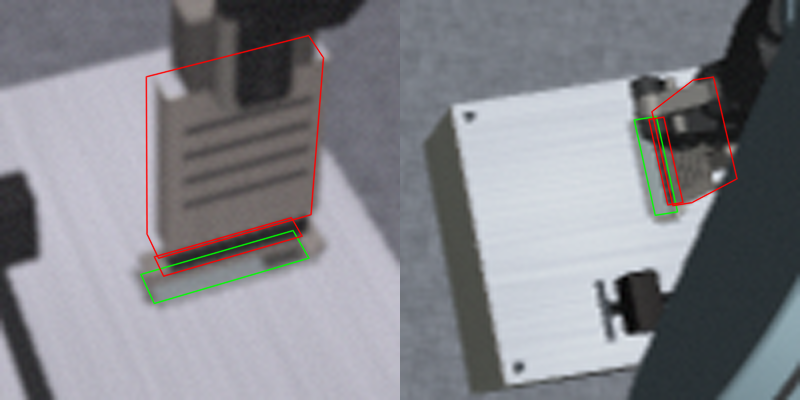

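The module hangs about 2–3 mm further along box +x than modelled: its connector spans columns 165–308 against 157–300 modelled. I check slot and module together, enlarged.

```bash
cat > look2.py <<'E'
import sys
from g import *
from h import *
s=robot.read_state();p=s["eef_pos"]
def panel(d,f,x,y,w,h,S,L):
    im=cv2.resize(f[y:y+h,x:x+w],None,fx=S,fy=S,interpolation=cv2.INTER_CUBIC)
    for P,q,col in L:
        u=((proj(d,place(P,q))-[x,y]+.5)*S*16).round().astype(np.int32);cv2.polylines(im,[cv2.convexHull(u)],True,col,1,cv2.LINE_AA,4)
    return im
ds,dt=robot.read_camera("side"),robot.read_camera("top")
sl=[(cub(.025,0,.052,.012,.1,.1),B,(0,255,0)),(cub(.025,0,.052,.012,.092,.092),B,(255,0,0))]
dx,dy=float(sys.argv[2]),float(sys.argv[3])
c,sn=np.cos(B[2]),np.sin(B[2]);q=(p[0]+c*dx-sn*dy,p[1]+sn*dx+c*dy,B[2]);z=p[2]-.0926
mo=[(cub(0,y,.05,0,z+.01,z+.075),q,(0,0,255)) for y in(-.005,)]+[(cub(0,0,.05,.01,z+.01,z+.075),q,(0,255,255)),(cub(0,-.004,.046,0,z,z+.01),q,(0,0,255))]
A=panel(ds,cv2.imread("pics/side0.png"),276,300,62,33,6,sl)
Bp=panel(dt,cv2.imread("pics/top0.png"),370,180,46,50,6,sl)
C=panel(ds,ds["frame"][:,:,::-1],280,255,60,80,7,sl[:1]+mo)
col=np.vstack([A,cv2.copyMakeBorder(Bp,5,0,0,A.shape[1]-Bp.shape[1],0)])
H=max(col.shape[0],C.shape[0]);cv2.imwrite(sys.argv[1],np.hstack([cv2.copyMakeBorder(i,0,H-i.shape[0],0,4,0) for i in(col,C)])[:600,:800])
E
python3 look2.py pics/pre2.png .0027 0
```

```text
(no output)
```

View pics/pre2.png

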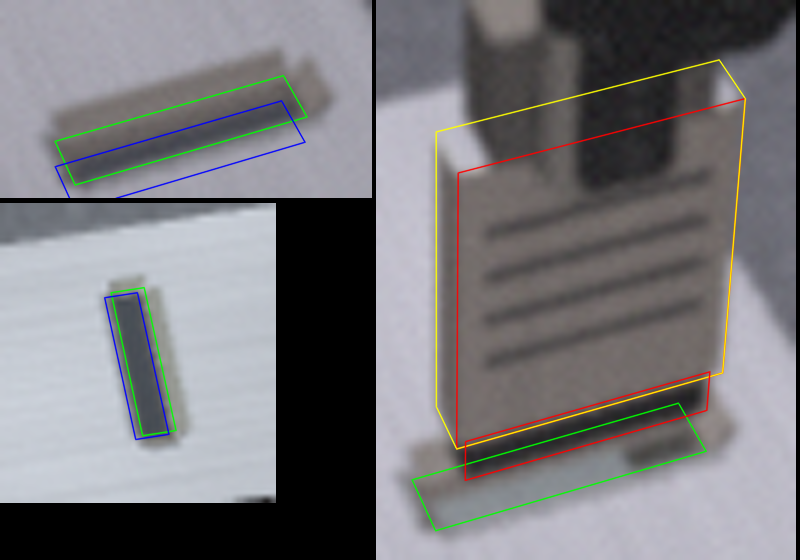

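The slot overlay agrees with the picture in both views, e.g. the side panel's back lip ends at 50/287 against 55/283. The module sits about 2–2.5 mm towards box +x and about 1 mm towards −y of the slot. I correct that, then lower gently while watching the force.

{"method": "drive_tool", "body": {"increments": [0.055, 0.03, 0, 0, 0, 0, 0, 0, 0, 0, 0.1, 0, 0, 0, 0.1, 0, 0, 0, 0.05, 0]}}

```text
clock: 14.4
eef_pos: [0.6008, -0.2383, 0.1916]
tool_rot: [-0.0, -0.069, 0.998, 0.0]
ft_force: [-0.4, -0.2, -1.4]
grip_width: 0.0135
```

{"method": "drive_tool", "body": {"increments": [0, 0, 0.06, 0, 0, 0, 0.06, 0, 0, 0, 0.06, 0, 0, 0, 0, 0, 0, 0, 0, 0]}}

```text
clock: 14.82
eef_pos: [0.6011, -0.2384, 0.1851]
tool_rot: [-0.0, -0.069, 0.998, 0.0]
ft_force: [1.5, -0.3, -0.4]
grip_width: 0.0132
```

```bash
python3 -c "
from g import *
go((*b2w(.025,0),.1526),B[2]+np.pi/2)"; python3 look2.py pics/ins1.png .0027 0
```

```text
t 14.82 pos [ 0.6011 -0.2384  0.1851] yaw 97.87 F [ 1.5 -0.3 -0.4] M [0.01 0.01 0.  ] w 0.0132 tip 0.022 tilt [-0.0003  0.0002]
units [-0.069  0.013  0.812] roll -0.12
```

The connector is 7 mm into the mouth with almost no force. I continue with the blade.

{"method": "drive_tool", "body": {"increments": [0, 0, 0.06, 0, 0, 0, 0.06, 0, 0, 0, 0.05, 0, 0, 0, 0, 0, 0, 0, 0, 0]}}

```text
clock: 15.33
eef_pos: [0.6015, -0.2384, 0.1783]
tool_rot: [0.0, -0.069, 0.998, 0.0]
ft_force: [2.7, 0.1, -2.3]
grip_width: 0.0133
```

{"method": "drive_tool", "body": {"increments": [0, 0, 0.06, 0, 0, 0, 0.06, 0, 0, 0, 0.05, 0, 0, 0, 0, 0, 0, 0, 0, 0]}}

```text
clock: 15.75
eef_pos: [0.6014, -0.2385, 0.1714]
tool_rot: [0.0, -0.069, 0.998, 0.0]
ft_force: [4.2, -0.2, -3.1]
grip_width: 0.0132
```

A light side force (4 N along +x) shows it leaning on the −x wall. I shift about 1 mm back and continue.

{"method": "drive_tool", "body": {"increments": [-0.03, 0, 0, 0, 0, 0, 0.06, 0, 0, 0, 0.08, 0, 0, 0, 0.08, 0, 0, 0, 0, 0]}}

```text
clock: 16.17
eef_pos: [0.6018, -0.2381, 0.1618]
tool_rot: [-0.001, -0.069, 0.998, 0.0]
ft_force: [0.8, -0.4, -1.4]
grip_width: 0.0136
```

```bash
python3 -c "
from g import *
go((*b2w(.025,0),.1526),B[2]+np.pi/2)"
```

```text
t 16.17 pos [ 0.6018 -0.2381  0.1618] yaw 97.86 F [ 0.8 -0.4 -1.4] M [ 0.04 -0.08 -0.01] w 0.0136 tip 0.022 tilt [-0.0015  0.0008]
units [-0.051  0.007  0.23 ] roll -0.13
```

{"method": "drive_tool", "body": {"increments": [0, 0, 0.08, 0, 0, 0, 0.08, 0, 0, 0, 0.06, 0, 0, 0, 0, 0, 0, 0, 0, 0]}}

```text
clock: 16.58
eef_pos: [0.6022, -0.2382, 0.1538]
tool_rot: [-0.0, -0.069, 0.998, 0.0]
ft_force: [-0.3, 0.2, -0.9]
grip_width: 0.0135
```

{"method": "drive_tool", "body": {"increments": [0, 0, 0, 0, 0, 0, 0, 0, 0, 0, 0, 0, 0, 0, 0, 0, 0, 0, 0, 0]}}

```text
clock: 17.0
eef_pos: [0.6024, -0.2383, 0.1542]
tool_rot: [0.0, -0.069, 0.998, -0.0]
ft_force: [-0.2, 0.4, -1.5]
grip_width: 0.0131
```

```bash
python3 -c "
from g import *
for i in range(2):go((*b2w(.025,0),.1526),B[2]+np.pi/2);robot.read_camera('top')"; python3 look2.py pics/ins2.png .001 0
python3 - <<'E'
import cv2,numpy as np
from plant import robot
d=robot.read_camera("side")["frame"][:,:,::-1]
a=cv2.imread("pics/ins2.png")[:, -424:]
b=cv2.resize(d[230:370,225:355],(372,400),interpolation=cv2.INTER_CUBIC)
cv2.imwrite("pics/fin.png",np.hstack([b,a[:400]]))
E
```

```text
t 17.0 pos [ 0.6024 -0.2383  0.1542] yaw 97.87 F [-0.2  0.4 -1.5] M [ 0.02  0.01 -0.05] w 0.0131 tip 0.022 tilt [ 0.0002 -0.0001]
units [-0.036  0.015  0.041] roll -0.12
t 17.05 pos [ 0.6024 -0.2383  0.1542] yaw 97.87 F [-0.5 -0.9 -0.8] M [-0.01 -0.01 -0.01] w 0.0135 tip 0.022 tilt [ 0.0001 -0.0001]
units [-0.037  0.015  0.04 ] roll -0.12
```

View pics/fin.png

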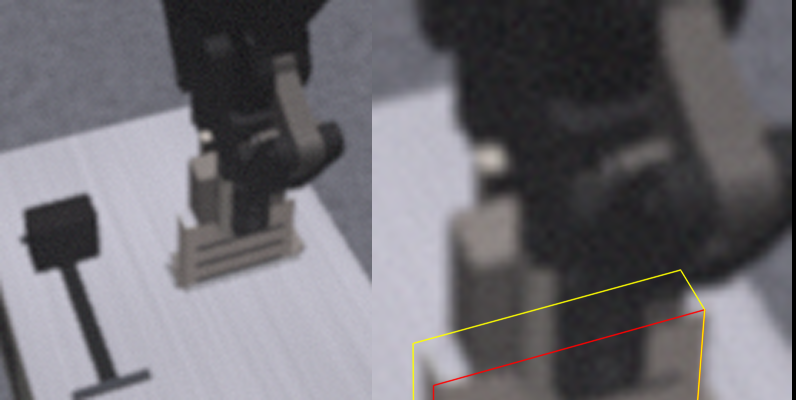

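The blade stands in the slot at (238,250), the head is clear of the lips, and the shutter grip is still at its stop (62,230). One last 1.6 mm down.

{"method": "drive_tool", "body": {"increments": [0, 0, 0.04, 0, 0, 0, 0, 0, 0, 0, 0, 0, 0, 0, 0, 0, 0, 0, 0, 0]}}

```text
clock: 17.67
eef_pos: [0.6024, -0.2383, 0.1525]
tool_rot: [0.0, -0.069, 0.998, -0.0]
ft_force: [-0.3, 0.6, -1.6]
grip_width: 0.0133
```

{"method": "drive_tool", "body": {"increments": [0, 0, 0, 0, 0, 0, 0, 0, 0, 0, 0, 0, 0, 0, 0, 0, 0, 0, 0, 0]}}

```text
clock: 18.08
eef_pos: [0.6024, -0.2383, 0.1525]
tool_rot: [0.0, -0.069, 0.998, -0.0]
ft_force: [1.0, 0.1, -1.7]
grip_width: 0.0132
```

```bash
python3 -c "
from g import *
go((*b2w(.025,0),.1526),B[2]+np.pi/2)
print([np.round(r['box']).tolist() for c,t in (('side','capacitor'),('side','spool'),('side','flux_bottle'),('side','shutter_grip')) for r in (robot.read_camera(c),robot.silhouettes(c,t)[:1])[1]])
go((*b2w(.025,0),.1526),B[2]+np.pi/2)
print(robot.hand_in())"
```

```text
t 18.08 pos [ 0.6024 -0.2383  0.1525] yaw 97.87 F [ 1.   0.1 -1.7] M [-0.04  0.02 -0.04] w 0.0132 tip 0.022 tilt [ 0. -0.]
units [-0.037  0.015 -0.002] roll -0.13
[[193.0, 249.0, 209.0, 271.0], [356.0, 223.0, 385.0, 284.0], [233.0, 294.0, 261.0, 326.0]]
t 18.48 pos [ 0.6023 -0.2383  0.1525] yaw 97.86 F [-0.6  0.4 -1.3] M [-0.02 -0.02 -0.  ] w 0.0132 tip 0.022 tilt [-0.  0.]
units [-0.038  0.015 -0.002] roll -0.13
the job is handed in; nothing more can be done
None
```

The job is handed in at about 18.5 s on the robot's clock. I pushed the shutter grip to its end stop, took the module out of its stand and lowered it through the slot. The gripper still holds it there.

**Shutter:** pushing stopped at about 25 N. Afterwards the grip matched the 0.055 m outline in both cameras, and it was in the same place in the last check.

**Module:** about 40 mm is inside, worked out from the tool height rather than measured directly. The tool shows zero tilt, and its position held to within 0.1 mm over the last readings. The only force left is about 1.5 N downward, which is the module's own weight, so it is not resting on the box.

**Bystanders:** the capacitor shows within a few pixels of where it was at the start. The bottle shows where it stood in the first picture. The spool was not detected in the last check, so that one is unconfirmed, but the arm never went near it.

**Disagreements:**
- The two cameras' box fits differed by about 2.5 mm in x.
- My first sideways correction was about 1 mm too large. It caused a light wall contact of about 4 N, which I relieved partway down.

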